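# Close a sprung access panel on a bench pump and hold it on its seal

### The arm

A 6-joint arm with a two-finger parallel gripper is mounted at the origin on a cart in front of the work surface, level with it; the furniture and walls round the work are solid. World frame = base frame: x ahead of the robot, y to its left, z up, the work surface at z = 0. Lengths are in m, angles in rad, forces in N, time in s.
With the tool pointing down it reaches from about 0.375 to 0.975 m from the base axis. Payload 3.8 kg.
Tool frame: the origin (TCP) lies at the very end of the fingers, on their centre line; the grasp point (between the pads) lies 19 mm behind it (bot.grip_point_offset is the distance from the TCP to the grasp point, in m); z points along the fingers, x is the direction in which the jaws open and shut, and the axes are right-handed (so a half turn about z gives the same grasp; the last joint's range is limited). The gripper opens to 85 mm and grips with 20 to 120 N. Pads are 22 mm wide; open, the fingers measure 114 mm over their backs; the gripper's body (76 mm by 85 mm) begins 54 mm behind the grasp point. The pads swing forward as they close: fully open they stand 13 mm farther back than shut.
Start: joints at [1.234, 0.264, 1.604, -0, 1.274, -0.037], TCP at [0.199, 0.645, 0.231] pointing down, gripper open.
Joint ranges: [-2.63, 2.63], [-0.94, 2.18], [0.31, 2.57], [-1.31, 4.45], [0, 2.66], [-2.55, 2.55]. Speed limits (rad/s): [2.57, 2.57, 3.14, 3.14, 3.14, 3.14].

### API

Orientations are given as a rotation vector (axis times angle).
In Python, from workcell import bot, read_camera gives the robot as it stands.
- The arm moves only by the tool arm_command, never from a script. Its argument "rows" is a list of rows, each an object with "delta_rot": the turn, a rotation vector about the tool's x, y, z in rad, a list of three; "xyz": the shift along the tool's x, y, z in m, a list of three; "gripper": the finger opening in m, from 0 to 0.0854. A call has 1 to 12 rows; each row shifts and turns the commanded pose from where the row before left it, along the tool's axes as they then stand; what a row does not reach is not made up. A row lasts 1/10 s, in which the tool goes at most 50 mm and 8.59 degrees, less where a joint would pass 70% of its speed; a pose out of reach is approached as far as the arm can. A call is refused whole if a number of a shift passes 0.05 or a number of a turn 0.15, either way. A call with a gripper value outside its range is refused whole. The fingers move at their own pace and stop on an object; "force" is the grip in N (left out, the last holds). Time passes only in rows, so rows that do not move let the fingers close. It gives the time, the measured TCP pose, the force and the opening at its end, in the units of the state.
- bot.read_state(): the state, without advancing time (a new reading comes with each control period).
- read_camera(name): name is "scene" or "top"; returns a dict with "pixels" (420x560x3 uint8, red, green, blue), "range_z" (420x560 float32, m along the optical axis (not along the pixel's ray), 0 where there is no reading), "intrinsics" (3x3 intrinsics, pixels), "dist_coeffs" ([k1, k2, p1, p2, k3] as OpenCV has them; the pictures are not rectified), "camera_from_world" (4x4, takes a point from world to camera coordinates). Camera axes: x right, y up, looking along -z (the intrinsics and any distortion apply to the point x, -y, -z); pixel columns grow to the right and rows downward; lengths in m; the calibration is good to about 2 mm. A picture is of the moment at which its call begins.
- bot.finish_job(): hands the job in, once; it reports no verdict.
The state is a dict: "time": time; "q": joint angles; "joint_vel": joint speeds; "joint_torque": joint torques, N m; "tool_pos": TCP position; "tcp_rot": TCP orientation; "wrist_force": force on the tool from outside, world axes, zero at the start; "torque": the same for the moment, N m; "width": opening from 0.0 (shut) to 1.0 (fully open).
Only numpy, scipy, OpenCV 4.12 (cv2) and the standard library are available. Lean on these libraries where they do the work, as an engineer would, in place of code of your own. Each camera call takes 0.05 s, during which the arm holds its last target.

### The job

The access panel on top of the white bench pump stands off its frame on springs because its orange quarter-turn fastener is turned across the slot below. Grip the orange wing lightly and turn it, either way, until it points along the two red marks on the panel, then gently press the panel down on to its seal and finish while still holding it pressed firmly on the seal; do not force it, and leave the beaker, the vial and the stopper where they stand.

Things in the scene. Friction and masses are not known exactly. Their poses are not given: they have to be found in the camera images.
- pump_unit: White box-shaped bench pump, 150 mm (its x) by 190 mm (its y), fixed to the bench. Origin: centre of its underside, on the bench top; z up; its front with switch and green lamp looks to its -x. Grey frame plate on top at z = 80 mm, with a rubber seal up to 85 mm (see frame). The four steel guide pins at the panel's corners (x = +-42, y = +-62 mm) have heads 12 mm wide whose tops are at z = 99 mm; nothing else rises above the panel.
- panel (a joint): How far the aluminium access panel has sunk, m: 0 = raised on its springs, 0.006 = home, where it meets the rubber seal; pressing harder squeezes the seal by about 1 mm per 10 N more. The panel slides straight down only and springs back up when let go: about 4.5 N on the panel or wing starts it, about 7.5 N brings it to the seal, and 12 to 25 N holds it well home. Until the wing is aligned it sinks only 1 to 2 mm, because the key under the wing lands on the frame.
- frame: Grey frame plate of the pump, 150 mm by 190 mm, with the black rubber seal and the steel slot plate; fixed to pump_unit, same origin and axes. The slot (11 mm wide, along x) lies under the wing; the key under the wing is 30 x 6 mm. More than 40 N on the frame crushes the seal or bends the key: never press harder.
- panel_top (a point): Centre of the panel's top face, on the wing's axis; 96 mm above the bench when raised, 90 mm when home. Panel 120 mm (x) by 160 mm (y), 5 mm thick; axes as pump_unit. Two red marks (16 x 5 mm) lie on its x axis, 34 to 50 mm either side of the centre.
- wing (a joint): Angle of the orange wing about the vertical axis through its centre, rad, growing counter-clockwise seen from above: the angle from pump_unit's x axis to the wing's length. 0 and 3.14 are both aligned with the red marks and the slot (within about 0.15 the key drops in); near 1.57 it is across. It may start anywhere from 0.95 to 2.2, turns from -0.35 to 3.49, either way may be used, and it stays where it is left (friction about 0.04 N m).
- wing_top (a point): Centre of the top of the wing, 28 mm above the panel's top face; its x axis runs along the wing. The wing is a straight orange bar 42 mm long, 10 mm thick, 28 mm tall, with a white line along its top, on a black foot 32 mm across and 4 mm high. Grip it lightly across its 10 mm thickness: 20 to 40 N a finger; over 55 N a finger breaks it. It moves down with the panel; pressing on it, or on the panel, presses the panel.
- beaker: Small clear glass beaker, 46 x 51 mm, 58 mm tall, standing left of the pump; leave alone. Origin: centre of its underside.
- vial: Glass sample vial with black cap, 25 mm across, 50 mm tall, standing right of the pump; leave alone. Origin: centre of its underside.
- stopper: Red rubber stopper, 32 mm across, 26 mm tall, standing right of and behind the pump; leave alone. Origin: centre of its underside.

How it is judged:
By the outcome, as a careful person would: the job done as asked, in the order asked, and still so for the second after the job is handed in, while the arm keeps its last pose, push and grip.
It also fails if it takes over 40 s, if anything falls off the work surface, if the arm or the gripper's body presses on something with over 40 N, if the wrist force passes 120 N, or if a joint passes its speed limit or range.

## Working session

There is one attempt and no reset: what is moved stays moved. The work goes in short steps, Python scripts to look and compute and a tool call to move; the robot and the scene stay as the last step left them, time stands still between calls to the robot, and variables do not carry over. Pictures are saved under pics/ and viewed, and the job is handed in when it is done.

Besides the shell and the picture viewer there is one more tool, called by a JSON object that holds its "method" and its "body". arm_command: Moves the arm, as the interface text tells. Its arguments: {"type":"object","properties":{"rows":{"type":"array","items":{"type":"object","properties":{"delta_rot":{"type":"array","items":{"type":"number"}},"xyz":{"type":"array","items":{"type":"number"}},"gripper":{"type":"number"}}}},"force":{"type":"number"}},"required":["rows"]}

```bash
mkdir -p pics
python3 - <<'E'
from workcell import bot, read_camera
import cv2,numpy as np
s=bot.read_state();print({k:np.round(v,3) for k,v in s.items()})
for n in("top","scene"):
    c=read_camera(n);cv2.imwrite(f"pics/{n}0.png",c["pixels"][:,:,::-1]);np.savez(f"{n}0.npz",**c)
    print(n,np.round(c["intrinsics"],1),c["dist_coeffs"],np.round(c["camera_from_world"],3))
E
```

```text
{'time': np.float64(0.0), 'q': array([ 1.234,  0.265,  1.605,  0.   ,  1.274, -0.037]), 'joint_vel': array([-0.   ,  0.   , -0.001, -0.   , -0.001, -0.001]), 'joint_torque': array([-1.0000e-03, -5.1512e+01, -3.6731e+01, -0.0000e+00,  1.3000e-02,
       -0.0000e+00]), 'tool_pos': array([0.199, 0.644, 0.23 ]), 'tcp_rot': array([ 2.527,  1.864, -0.003]), 'wrist_force': array([ 0.02 , -0.344, -0.117]), 'torque': array([-0.039, -0.02 , -0.004]), 'width': np.float64(0.998)}
top [[412.    0.  286.1]
 [  0.  412.  211.9]
 [  0.    0.    1. ]] [-0.09988041  0.          0.          0.          0.        ] [[-0.027 -1.    -0.008  0.153]
 [ 0.999 -0.028  0.045 -0.519]
 [-0.045 -0.006  0.999 -0.917]
 [ 0.     0.     0.     1.   ]]
scene [[540.2   0.  286.6]
 [  0.  540.2 215. ]
 [  0.    0.    1. ]] [-0.15738675  0.          0.          0.          0.        ] [[-0.998  0.061 -0.014  0.537]
 [-0.056 -0.772  0.634  0.066]
 [ 0.028  0.633  0.773 -1.16 ]
 [ 0.     0.     0.     1.   ]]
```

View pics/top0.png

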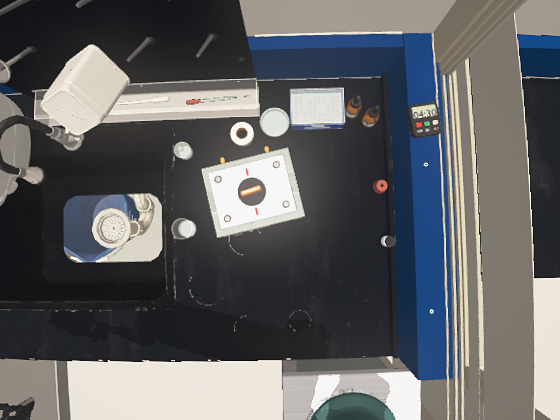

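View pics/scene0.png

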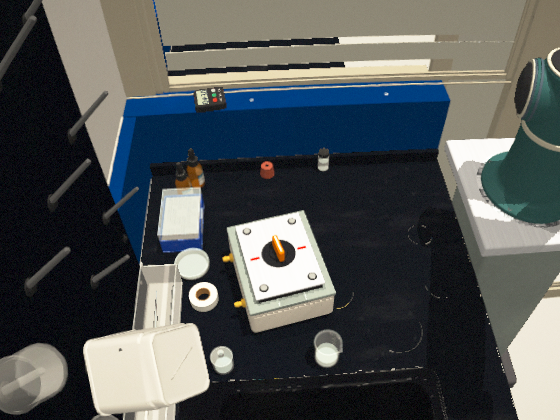

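The top view shows the pump at about (253,192), the wing at (251,190) lying across, and the red marks at (247,170) and (257,211). Next I'll measure these.

```bash
cat > h.py <<'E'
import numpy as np,cv2
def world(c,u,v,z=None,plane=None):
    p=cv2.undistortPoints(np.array([[[u,v]]],float),c["intrinsics"],c["dist_coeffs"])[0,0]
    T=np.linalg.inv(c["camera_from_world"])
    d=T[:3,:3]@np.array([p[0],-p[1],-1.]);o=T[:3,3]
    t=z if plane is None else (plane-o[2])/d[2]
    return o+t*d
def blobs(c,m,minA=6,plane=None):
    n,l,st,ce=cv2.connectedComponentsWithStats(m.astype(np.uint8))
    for i in range(1,n):
        if st[i,4]<minA: continue
        vs,us=np.where(l==i)
        P=np.array([world(c,u,v,c["range_z"][v,u],plane) for u,v in zip(us,vs)])
        q=P[:,:2]-np.median(P[:,:2],0); w,V=np.linalg.eigh(q.T@q)
        a=np.degrees(np.arctan2(V[1,1],V[0,1]))
        print(st[i,4],"px",np.round(ce[i],1),"mean",np.round(P.mean(0),4),"med",np.round(np.median(P,0),4),"zmax",P[:,2].max().round(4),"ang",a.round(1))
E
python3 - <<'E'
from h import *
for n in("top","scene"):
    c=dict(np.load(f"{n}0.npz"));im=c["pixels"];h=cv2.cvtColor(im,cv2.COLOR_RGB2HSV).astype(int)
    box=np.zeros(im.shape[:2],bool)
    if n=="top": box[140:245,195:310]=1
    else: box[205:330,220:340]=1
    H,S,V=h[...,0],h[...,1],h[...,2]
    print(n,"red");blobs(c,box&((H<5)|(H>172))&(S>120)&(V>100))
    print("orange");blobs(c,box&(H>=5)&(H<25)&(S>120)&(V>100))
    print("white-panel");blobs(c,box&(S<40)&(V>225),200)
    x0,y0=(190,135) if n=="top" else (215,195)
    cv2.imwrite(f"pics/{n}0c.png",cv2.resize(im[y0:y0+115,x0:x0+130,::-1],None,fx=5,fy=5,interpolation=cv2.INTER_CUBIC))
E
```

```text
top red
7 px [246.6 171.4] mean [0.605  0.2169 0.0965] med [0.6059 0.2162 0.0967] zmax 0.0985 ang -171.1
8 px [256.4 211.1] mean [0.5224 0.1985 0.0969] med [0.5216 0.1991 0.0964] zmax 0.0994 ang -171.9
orange
20 px [266.5 148.7] mean [0.6617 0.1772 0.0443] med [0.6604 0.178  0.0493] zmax 0.0523 ang -173.2
19 px [222.3 160. ] mean [0.6312 0.2672 0.0932] med [0.6383 0.2748 0.0486] zmax 0.9401 ang -138.0
67 px [250.6 190.1] mean [0.5636 0.2073 0.1205] med [0.5635 0.2065 0.1225] zmax 0.1264 ang 105.8
white-panel
3688 px [251.6 191.7] mean [0.5625 0.2072 0.0998] med [0.5622 0.206  0.0965] zmax 0.9401 ang 103.5
scene red
16 px [301.4 247.2] mean [0.5225 0.1987 0.0955] med [0.5226 0.1987 0.0958] zmax 0.097 ang -169.2
15 px [254.7 258.4] mean [0.605  0.2175 0.0964] med [0.6045 0.2178 0.0957] zmax 0.0994 ang -161.9
orange
169 px [278.3 249.3] mean [0.5634 0.2133 0.1134] med [0.5631 0.2159 0.1163] zmax 0.1251 ang 102.8
66 px [228.  257.9] mean [0.6569 0.1749 0.0417] med [0.6553 0.1786 0.0479] zmax 0.0542 ang 113.5
62 px [240.4 303. ] mean [0.6332 0.2842 0.0618] med [0.633  0.2768 0.0487] zmax 0.8633 ang 97.3
white-panel
4115 px [278.7 256. ] mean [0.5635 0.2148 0.098 ] med [0.5635 0.2208 0.0953] zmax 0.8633 ang 95.4
```

```bash
ls pics
```

```text
scene0.png
scene0c.png
top0.png
top0c.png
```

View pics/top0c.png

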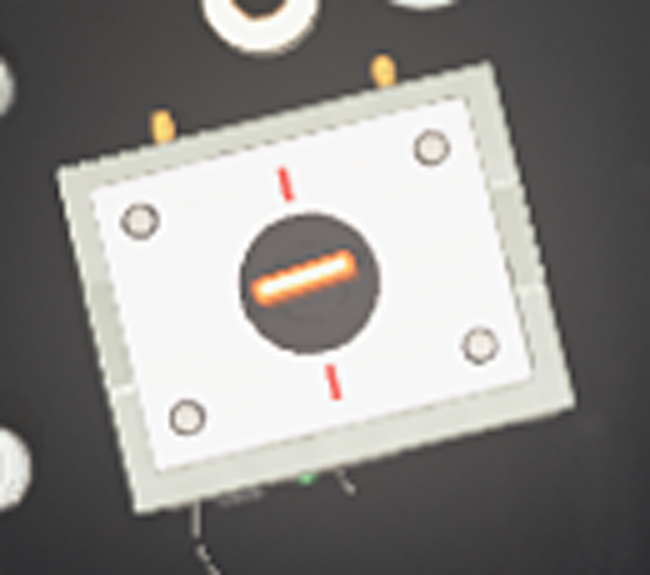

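View pics/scene0c.png

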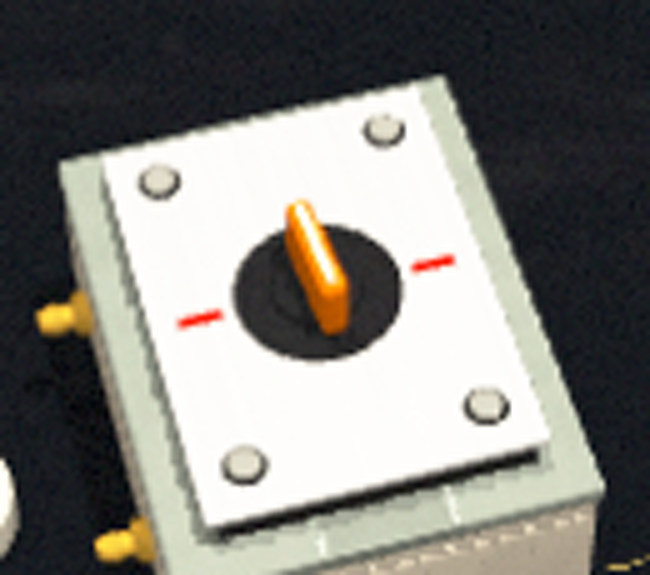

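Run:
```python
from h import *
from scipy.spatial.transform import Rotation as R
from workcell import bot
s=bot.read_state();M=R.from_rotvec(s["tcp_rot"]).as_matrix();print(M.round(3))
c=dict(np.load("top0.npz"))
# height map on coarse grid
g={}
for v in range(0,420,3):
  for u in range(0,560,3):
    z=c["range_z"][v,u]
    if z>0:
      p=world(c,u,v,z);k=(int(np.floor(p[0]/.1)),int(np.floor(p[1]/.1)));g[k]=max(g.get(k,-1),p[2])
for i in range(9,-2,-1): print(i/10,[round(float(g.get((i,j),np.nan)),2) for j in range(9,-3,-1)])
# wing white line ends and panel edges by crop estimates
f=lambda u,v,z: world(c,190+(u+.5)/5-.5,135+(v+.5)/5-.5,plane=z)[:2]
def ang(a,b,z): d=f(*b,z)-f(*a,z); return np.degrees(np.arctan2(d[1],d[0])).round(1)
print("wing",ang((355,262),(253,290),.124),"ctr",(f(355,262,.124)+f(253,290,.124))/2)
print("edge",ang((465,98),(95,190),.096),ang((530,380),(160,468),.096))
pins=[f(*p,.099) for p in((140,221),(431,148),(187,417),(479,345))];print(np.mean(pins,0), [np.degrees(np.arctan2(*(d[::-1]))) for d in (pins[0]-pins[1],pins[2]-pins[3],pins[0]-pins[2],pins[1]-pins[3])])
```

```text
[[ 0.295  0.955 -0.001]
 [ 0.955 -0.295 -0.002]
 [-0.002 -0.    -1.   ]]
0.9 [nan, nan, nan, nan, nan, nan, nan, nan, nan, nan, nan, nan]
0.8 [nan, 0.05, 0.15, 0.33, 0.43, 0.43, 0.4, 0.39, 0.38, 0.29, 0.28, 0.4]
0.7 [nan, nan, 0.15, 0.23, 0.35, 0.5, 0.5, 0.5, 0.06, 0.06, 0.18, 0.45]
0.6 [-0.54, -0.09, 0.15, 0.26, 0.31, 0.32, 0.08, 0.1, 0.1, 0.01, 0.03, 0.42]
0.5 [-0.53, 0.03, 0.13, 0.13, -0.21, 0.01, 0.08, 0.13, 0.12, 0.01, 0.03, 0.42]
0.4 [-0.46, -0.04, -0.21, -0.21, -0.21, 0.01, 0.06, 0.1, 0.08, 0.01, 0.05, 0.42]
0.3 [nan, 0.01, 0.01, 0.01, 0.01, 0.01, 0.01, 0.01, 0.01, 0.0, 0.03, 0.42]
0.2 [nan, 0.01, 0.01, 0.32, 0.0, 0.0, 0.01, 0.0, 0.0, 0.01, 0.03, 0.42]
0.1 [nan, 0.0, 0.0, 0.31, 0.33, 0.0, 0.01, 0.0, 0.0, 0.01, 0.03, 0.36]
0.0 [nan, nan, nan, nan, nan, nan, nan, nan, 0.0, 0.05, 0.05, 0.0]
-0.1 [-0.81, -0.81, -0.81, -0.81, -0.81, -0.81, -0.81, -0.81, -0.71, nan, nan, nan]
wing 103.7 ctr [0.56386557 0.20730341]
edge 102.3 101.8
[0.56370058 0.20762301] [np.float64(102.43526256814016), np.float64(102.26227856058766), np.float64(12.384141467483191), np.float64(12.09723187972824)]
```

```bash
cat > plan.py <<'E'
import sys,numpy as np
from workcell import bot
from scipy.spatial.transform import Rotation as R
def plan(x,y,z,yaw,n):
    s=bot.read_state();M=R.from_rotvec(s["tcp_rot"]).as_matrix();d=(np.array([x,y,z])-s["tool_pos"])
    c=np.degrees(np.arctan2(M[1,0],M[0,0]));t=np.radians(c-yaw)
    print("pos",s["tool_pos"].round(4),"yaw",c.round(2),"tilt",M[2].round(4),"F",s["wrist_force"].round(1),"w",s["width"].round(3),"t",s["time"].round(2),"q",s["q"].round(2))
    for k in range(n):
        Mk=M@R.from_rotvec([0,0,t*k/n]).as_matrix();print((Mk.T@d/n).round(4).tolist(),round(t/n,4))
if __name__=="__main__": plan(*map(float,sys.argv[1:5]),int(sys.argv[5]))
E
python3 plan.py 0.5637 0.2076 0.20 13.7 12
```

```text
Traceback (most recent call last):
  File "plan.py", line 10, in <module>
    if __name__=="__main__": plan(*map(float,sys.argv[1:5]),int(sys.argv[5]))
                             ~~~~^^^^^^^^^^^^^^^^^^^^^^^^^^^^^^^^^^^^^^^^^^^^
  File "plan.py", line 7, in plan
    print("pos",s["tool_pos"].round(4),"yaw",c.round(2),"tilt",M[2].round(4),"F",s["wrist_force"].round(1),"w",s["width"].round(3),"t",s["time"].round(2),"q",s["q"].round(2))
                                                                                                               ^^^^^^^^^^^^^^^^
AttributeError: 'float' object has no attribute 'round'
```

```bash
sed -i 's/s\["width"\].round(3)/round(float(s["width"]),3)/;s/s\["time"\].round(2)/round(float(s["time"]),2)/' plan.py
python3 plan.py 0.5637 0.2076 0.20 13.7 12
```

```text
pos [0.1991 0.6443 0.2301] yaw 72.82 tilt [-2.e-03 -1.e-04 -1.e+00] F [-0.5  0.6  0.6] w 0.999 t 0.1 q [ 1.23  0.26  1.61  0.    1.27 -0.04]
[-0.0258, 0.0398, 0.0026] 0.086
[-0.0223, 0.0418, 0.0026] 0.086
[-0.0186, 0.0436, 0.0026] 0.086
[-0.0148, 0.045, 0.0026] 0.086
[-0.0109, 0.0461, 0.0026] 0.086
[-0.0069, 0.0469, 0.0026] 0.086
[-0.0028, 0.0473, 0.0026] 0.086
[0.0013, 0.0474, 0.0026] 0.086
[0.0053, 0.0471, 0.0026] 0.086
[0.0094, 0.0465, 0.0026] 0.086
[0.0133, 0.0455, 0.0026] 0.086
[0.0172, 0.0442, 0.0026] 0.086
```

{"method": "arm_command", "body": {"rows": [{"xyz":[-0.026,0.04,0.0025],"delta_rot":[0,0,0.086],"gripper":0.05},{"xyz":[-0.022,0.042,0.0025],"delta_rot":[0,0,0.086],"gripper":0.05},{"xyz":[-0.0185,0.0435,0.0025],"delta_rot":[0,0,0.086],"gripper":0.05},{"xyz":[-0.015,0.045,0.0025],"delta_rot":[0,0,0.086],"gripper":0.05},{"xyz":[-0.011,0.046,0.0025],"delta_rot":[0,0,0.086],"gripper":0.05},{"xyz":[-0.007,0.047,0.0025],"delta_rot":[0,0,0.086],"gripper":0.05},{"xyz":[-0.003,0.047,0.0025],"delta_rot":[0,0,0.086],"gripper":0.05},{"xyz":[0.001,0.047,0.0025],"delta_rot":[0,0,0.086],"gripper":0.05},{"xyz":[0.005,0.047,0.0025],"delta_rot":[0,0,0.086],"gripper":0.05},{"xyz":[0.009,0.0465,0.0025],"delta_rot":[0,0,0.086],"gripper":0.05},{"xyz":[0.013,0.0455,0.0025],"delta_rot":[0,0,0.086],"gripper":0.05},{"xyz":[0.017,0.044,0.0025],"delta_rot":[0,0,0.086],"gripper":0.05}], "force": 25}}

```text
time: 1.3
tool_pos: [0.5626, 0.2061, 0.2007]
tcp_rot: [3.12, 0.369, -0.001]
wrist_force: [0.8, 0.8, -0.2]
width: 0.585
```

{"method": "arm_command", "body": {"rows": [{"xyz":[0,0,0],"delta_rot":[0,0,0],"gripper":0.05},{"xyz":[0,0,0],"delta_rot":[0,0,0],"gripper":0.05}]}}

```text
time: 1.5
tool_pos: [0.562, 0.2068, 0.2005]
tcp_rot: [-3.119, -0.371, 0.003]
wrist_force: [-0.6, 0.7, 0.1]
width: 0.587
```

```bash
python3 plan.py 0.5637 0.2076 0.15 13.7 2
python3 - <<'E'
from workcell import read_camera
import cv2
c=read_camera("scene");cv2.imwrite("pics/scene1.png",c["pixels"][:,:,::-1])
E
```

```text
pos [0.562  0.2068 0.2005] yaw 13.57 tilt [-1.6e-03 -4.0e-04 -1.0e+00] F [-0.6  0.7  0.1] w 0.587 t 1.5 q [0.31 0.14 1.81 0.   1.19 0.07]
[0.0009, -0.0002, 0.0253] -0.0012
[0.0009, -0.0002, 0.0253] -0.0012
```

View pics/scene1.png

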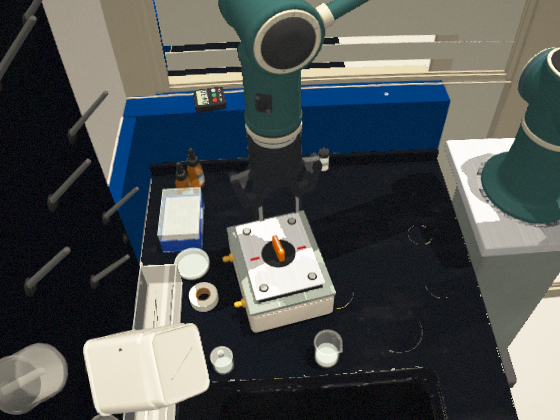

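The gripper is over the pump and the wing (278,247) hasn't moved. Descending.

{"method": "arm_command", "body": {"rows": [{"xyz":[0.001,0,0.02],"gripper":0.05},{"xyz":[0.001,0,0.025],"gripper":0.05},{"xyz":[0,0,0.02],"gripper":0.05},{"xyz":[0,0,0.015],"gripper":0.05},{"xyz":[0,0,0.01],"gripper":0.05},{"xyz":[0,0,0.0],"gripper":0.05}]}}

```text
invalid input
```

```bash
python3 plan.py 0.5637 0.2076 0.104 13.7 1
python3 - <<'E'
from workcell import read_camera
import cv2
c=read_camera("scene");cv2.imwrite("pics/scene2.png",cv2.resize(c["pixels"][150:330,200:360,::-1],None,fx=3,fy=3,interpolation=2))
E
```

```text
pos [0.5615 0.2078 0.2006] yaw 13.67 tilt [-1.5e-03 -5.0e-04 -1.0e+00] F [-0.3 -0.7  0.1] w 0.586 t 1.55 q [0.31 0.14 1.81 0.   1.19 0.07]
[0.0023, 0.0007, 0.0966] -0.0006
```

View pics/scene2.png

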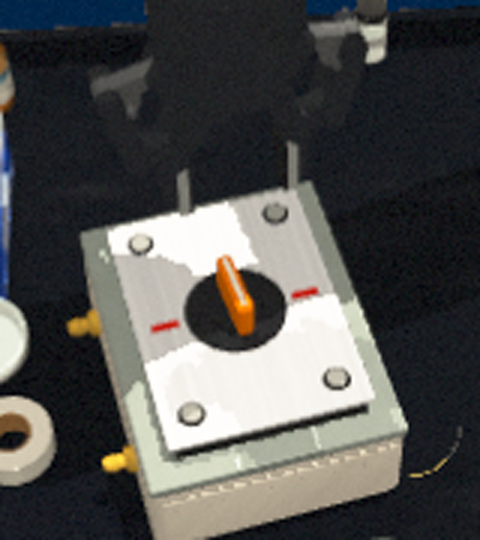

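The call was refused because it needs delta_rot in every row. Resending.

{"method": "arm_command", "body": {"rows": [{"xyz":[0.001,0,0.02],"delta_rot":[0,0,0],"gripper":0.05},{"xyz":[0.001,0,0.025],"delta_rot":[0,0,0],"gripper":0.05},{"xyz":[0,0,0.02],"delta_rot":[0,0,0],"gripper":0.05},{"xyz":[0,0,0.015],"delta_rot":[0,0,0],"gripper":0.05},{"xyz":[0,0,0.01],"delta_rot":[0,0,0],"gripper":0.05},{"xyz":[0,0,0.0],"delta_rot":[0,0,0],"gripper":0.05}]}}

```text
time: 2.2
tool_pos: [0.5624, 0.2088, 0.1097]
tcp_rot: [3.118, 0.377, -0.005]
wrist_force: [-1.0, -0.7, -0.2]
width: 0.582
```

```bash
python3 plan.py 0.5637 0.2076 0.104 13.7 1
python3 - <<'E'
from workcell import read_camera
import cv2
c=read_camera("scene");cv2.imwrite("pics/scene3.png",cv2.resize(c["pixels"][150:330,200:360,::-1],None,fx=3,fy=3,interpolation=2))
E
```

```text
pos [0.5624 0.2088 0.1097] yaw 13.77 tilt [-2.9e-03  1.0e-04 -1.0e+00] F [-1.  -0.7 -0.2] w 0.582 t 2.2 q [0.31 0.23 1.88 0.   1.03 0.07]
[0.001, 0.0015, 0.0057] 0.0012
```

View pics/scene3.png

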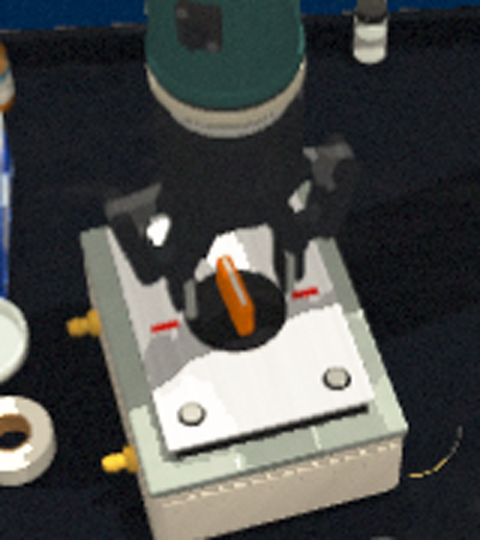

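The jaws straddle the wing, at about (278,250) in the full image. Next: down 6 mm and close at 25 N.

{"method": "arm_command", "body": {"rows": [{"xyz":[0.001,0.001,0.005],"delta_rot":[0,0,0],"gripper":0.03},{"xyz":[0,0,0.001],"delta_rot":[0,0,0],"gripper":0.018},{"xyz":[0,0,0],"delta_rot":[0,0,0],"gripper":0.012},{"xyz":[0,0,0],"delta_rot":[0,0,0],"gripper":0.0},{"xyz":[0,0,0],"delta_rot":[0,0,0],"gripper":0.0},{"xyz":[0,0,0],"delta_rot":[0,0,0],"gripper":0.0},{"xyz":[0,0,0],"delta_rot":[0,0,0],"gripper":0.0}], "force": 28}}

```text
time: 2.95
tool_pos: [0.5639, 0.2074, 0.1057]
tcp_rot: [3.119, 0.374, -0.004]
wrist_force: [-5.3, -0.2, 4.7]
width: 0.103
```

```bash
python3 plan.py 0.5637 0.2076 0.104 13.7 1; python3 -c "
from workcell import bot;print(bot.read_state()['torque'])"
```

```text
pos [0.5639 0.2074 0.1057] yaw 13.68 tilt [-2.6e-03 -3.0e-04 -1.0e+00] F [-5.3 -0.2  4.7] w 0.103 t 2.95 q [0.31 0.23 1.89 0.   1.02 0.07]
[-0.0001, -0.0002, 0.0017] -0.0003
[0.00317219 0.82667688 0.0271821 ]
```

{"method": "arm_command", "body": {"rows": [{"xyz":[-0.001,0,-0.0015],"delta_rot":[0,0,0],"gripper":0.0},{"xyz":[0,0,0],"delta_rot":[0,0,0],"gripper":0.0},{"xyz":[0,0,0],"delta_rot":[0,0,0],"gripper":0.0}]}}

```text
time: 3.25
tool_pos: [0.5638, 0.2074, 0.1059]
tcp_rot: [-3.119, -0.374, 0.001]
wrist_force: [0.2, 2.4, -8.0]
width: 0.103
```

```bash
python3 plan.py 0.5637 0.2076 0.104 13.7 1; python3 -c "
from workcell import bot;print(bot.read_state()['torque'])"
```

```text
pos [0.5638 0.2074 0.1059] yaw 13.69 tilt [-9.e-04 -2.e-04 -1.e+00] F [ 0.2  2.4 -8. ] w 0.103 t 3.25 q [0.31 0.23 1.89 0.   1.02 0.07]
[-0.0, -0.0002, 0.0019] -0.0002
[ 0.30901418 -0.14248863  0.02812693]
```

{"method": "arm_command", "body": {"rows": [{"xyz":[0,0,0.001],"delta_rot":[0,0,0],"gripper":0.0},{"xyz":[0,0,0],"delta_rot":[0,0,-0.05],"gripper":0.0},{"xyz":[0,0,0],"delta_rot":[0,0,-0.1],"gripper":0.0},{"xyz":[0,0,0],"delta_rot":[0,0,-0.1],"gripper":0.0},{"xyz":[0,0,0],"delta_rot":[0,0,-0.1],"gripper":0.0},{"xyz":[0,0,0],"delta_rot":[0,0,-0.1],"gripper":0.0},{"xyz":[0,0,0],"delta_rot":[0,0,-0.1],"gripper":0.0},{"xyz":[0,0,0],"delta_rot":[0,0,-0.1],"gripper":0.0},{"xyz":[0,0,0],"delta_rot":[0,0,-0.1],"gripper":0.0},{"xyz":[0,0,0],"delta_rot":[0,0,0],"gripper":0.0}]}}

```text
time: 4.25
tool_pos: [0.5641, 0.2077, 0.1058]
tcp_rot: [-2.765, -1.491, -0.0]
wrist_force: [-0.6, 1.8, -4.8]
width: 0.105
```

```bash
python3 plan.py 0.5637 0.2076 0.104 102.4 8; python3 -c "
from workcell import bot;print(bot.read_state()['torque'])"
python3 - <<'E'
from workcell import read_camera
import cv2
c=read_camera("scene");cv2.imwrite("pics/scene4.png",cv2.resize(c["pixels"][150:330,200:360,::-1],None,fx=3,fy=3,interpolation=2))
E
```

```text
pos [0.5641 0.2077 0.1058] yaw 56.67 tilt [ 4.e-04 -4.e-04 -1.e+00] F [-0.6  1.8 -4.8] w 0.105 t 4.25 q [ 0.31  0.23  1.89  0.    1.02 -0.68]
[-0.0, -0.0, 0.0002] -0.0998
[-0.0, -0.0, 0.0002] -0.0998
[-0.0, -0.0, 0.0002] -0.0998
[-0.0, -0.0, 0.0002] -0.0998
[-0.0, -0.0001, 0.0002] -0.0998
[-0.0, -0.0001, 0.0002] -0.0998
[-0.0, -0.0001, 0.0002] -0.0998
[-0.0, -0.0001, 0.0002] -0.0998
[0.43118159 0.10517602 0.00329994]
```

View pics/scene4.png

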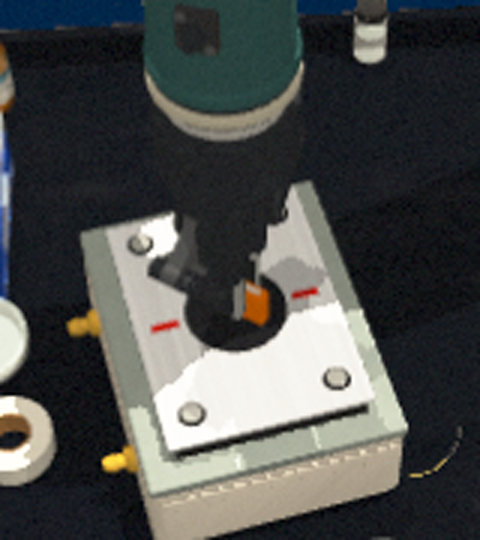

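The wing has turned with the jaws by about 43°. Now the rest.

{"method": "arm_command", "body": {"rows": [{"xyz":[0,0,0.0005],"delta_rot":[0,0,-0.1],"gripper":0.0},{"xyz":[0,0,0],"delta_rot":[0,0,-0.1],"gripper":0.0},{"xyz":[0,0,0],"delta_rot":[0,0,-0.1],"gripper":0.0},{"xyz":[0,0,0],"delta_rot":[0,0,-0.1],"gripper":0.0},{"xyz":[0,0,0],"delta_rot":[0,0,-0.1],"gripper":0.0},{"xyz":[0,0,0],"delta_rot":[0,0,-0.1],"gripper":0.0},{"xyz":[0,0,0],"delta_rot":[0,0,-0.1],"gripper":0.0},{"xyz":[0,0,0],"delta_rot":[0,0,-0.1],"gripper":0.0},{"xyz":[0,0,0],"delta_rot":[0,0,0],"gripper":0.0},{"xyz":[0,0,0],"delta_rot":[0,0,0],"gripper":0.0}]}}

```text
time: 5.3
tool_pos: [0.5642, 0.2081, 0.1058]
tcp_rot: [-1.971, -2.446, -0.002]
wrist_force: [-3.3, 4.9, -1.4]
width: 0.11
```

```bash
python3 plan.py 0.5637 0.2076 0.104 102.4 1; python3 -c "
from workcell import bot;print(bot.read_state()['torque'])"
python3 - <<'E'
from workcell import read_camera
import cv2
c=read_camera("scene");cv2.imwrite("pics/scene5.png",cv2.resize(c["pixels"][190:310,220:340,::-1],None,fx=5,fy=5,interpolation=2))
E
```

```text
pos [0.5642 0.2081 0.1058] yaw 102.28 tilt [ 1.1e-03  5.0e-04 -1.0e+00] F [-3.3  4.9 -1.4] w 0.11 t 5.3 q [ 0.31  0.23  1.89  0.    1.02 -1.47]
[-0.0004, -0.0006, 0.0018] -0.002
[0.84374045 0.3849224  0.04567573]
```

View pics/scene5.png

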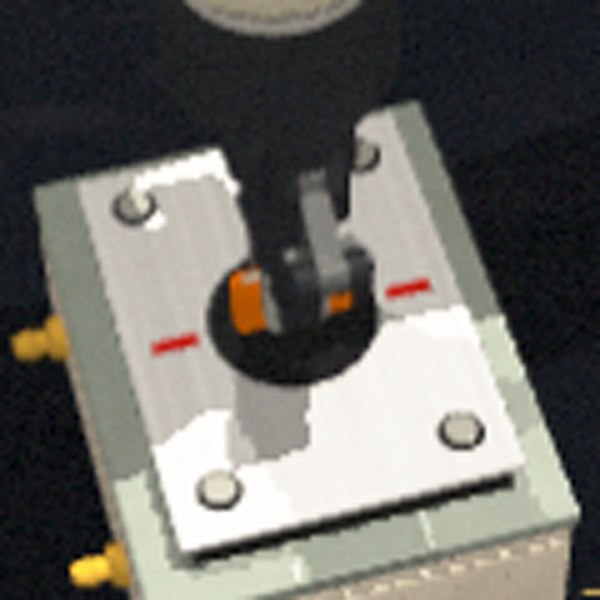

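The wing lies along the red marks (crop (175,345) and (410,288)). Pressing down gradually now.

{"method": "arm_command", "body": {"rows": [{"xyz":[0.0007,0,0.001],"delta_rot":[0,0,0],"gripper":0.0},{"xyz":[0,0,0.001],"delta_rot":[0,0,0],"gripper":0.0},{"xyz":[0,0,0.001],"delta_rot":[0,0,0],"gripper":0.0},{"xyz":[0,0,0.001],"delta_rot":[0,0,0],"gripper":0.0},{"xyz":[0,0,0],"delta_rot":[0,0,0],"gripper":0.0},{"xyz":[0,0,0],"delta_rot":[0,0,0],"gripper":0.0}]}}

```text
time: 5.95
tool_pos: [0.5643, 0.2082, 0.1025]
tcp_rot: [1.969, 2.448, 0.001]
wrist_force: [-4.9, 1.8, 6.7]
width: 0.107
```

```bash
python3 plan.py 0.5637 0.2076 0.104 102.4 1; python3 -c "
from workcell import bot;print(bot.read_state()['torque'])"
```

```text
pos [0.5643 0.2082 0.1025] yaw 102.39 tilt [ 2.e-04  6.e-04 -1.e+00] F [-4.9  1.8  6.7] w 0.107 t 5.95 q [ 0.31  0.24  1.89  0.    1.02 -1.48]
[-0.0005, -0.0007, -0.0015] -0.0002
[ 0.42996875  0.88879579 -0.02258816]
```

{"method": "arm_command", "body": {"rows": [{"xyz":[0,-0.0008,0.001],"delta_rot":[0,0,0],"gripper":0.0},{"xyz":[0,0,0.001],"delta_rot":[0,0,0],"gripper":0.0},{"xyz":[0,0,0.001],"delta_rot":[0,0,0],"gripper":0.0},{"xyz":[0,0,0.0005],"delta_rot":[0,0,0],"gripper":0.0},{"xyz":[0,0,0],"delta_rot":[0,0,0],"gripper":0.0},{"xyz":[0,0,0],"delta_rot":[0,0,0],"gripper":0.0}]}}

```text
time: 6.55
tool_pos: [0.5643, 0.2082, 0.0997]
tcp_rot: [1.968, 2.447, 0.003]
wrist_force: [-3.3, 2.2, 7.2]
width: 0.107
```

```bash
python3 plan.py 0.5637 0.2076 0.104 102.4 1; python3 -c "
from workcell import bot;print(bot.read_state()['torque'])"
```

```text
pos [0.5643 0.2082 0.0997] yaw 102.39 tilt [ 2.0e-04  2.3e-03 -1.0e+00] F [-3.3  2.2  7.2] w 0.107 t 6.55 q [ 0.31  0.24  1.89 -0.    1.01 -1.47]
[-0.0005, -0.0007, -0.0043] -0.0001
[ 0.39689324  0.79707533 -0.03773713]
```

At the seal, sunk about 6 mm at 7 N. Now adding about 10 N.

{"method": "arm_command", "body": {"rows": [{"xyz":[0,0,0.0007],"delta_rot":[0,0,0],"gripper":0.0},{"xyz":[0,0,0.0007],"delta_rot":[0,0,0],"gripper":0.0},{"xyz":[0,0,0.0006],"delta_rot":[0,0,0],"gripper":0.0},{"xyz":[0,0,0],"delta_rot":[0,0,0],"gripper":0.0},{"xyz":[0,0,0],"delta_rot":[0,0,0],"gripper":0.0},{"xyz":[0,0,0],"delta_rot":[0,0,0],"gripper":0.0}]}}

```text
time: 7.15
tool_pos: [0.5643, 0.2082, 0.099]
tcp_rot: [1.968, 2.447, 0.003]
wrist_force: [-7.6, 0.8, 13.2]
width: 0.109
```

```bash
python3 plan.py 0.5637 0.2076 0.104 102.4 1
```

```text
pos [0.5643 0.2082 0.099 ] yaw 102.39 tilt [ 2.0e-04  2.4e-03 -1.0e+00] F [-7.6  0.8 13.2] w 0.109 t 7.15 q [ 0.31  0.24  1.89  0.    1.01 -1.48]
[-0.0005, -0.0007, -0.005] -0.0002
```

{"method": "arm_command", "body": {"rows": [{"xyz":[0,-0.0006,0.0006],"delta_rot":[0,0,0],"gripper":0.0},{"xyz":[0,-0.0004,0.0006],"delta_rot":[0,0,0],"gripper":0.0},{"xyz":[0,0,0],"delta_rot":[0,0,0],"gripper":0.0},{"xyz":[0,0,0],"delta_rot":[0,0,0],"gripper":0.0},{"xyz":[0,0,0],"delta_rot":[0,0,0],"gripper":0.0}]}}

```text
time: 7.65
tool_pos: [0.5643, 0.2082, 0.0987]
tcp_rot: [1.967, 2.446, 0.006]
wrist_force: [-6.4, 1.3, 15.6]
width: 0.107
```

```bash
python3 plan.py 0.5637 0.2076 0.104 102.4 1
python3 - <<'E'
from h import *
from workcell import read_camera,bot
c=read_camera("scene");im=c["pixels"];cv2.imwrite("pics/scene6.png",im[:,:,::-1])
cv2.imwrite("pics/scene6c.png",cv2.resize(im[190:310,220:340,::-1],None,fx=5,fy=5,interpolation=2))
h=cv2.cvtColor(im,cv2.COLOR_RGB2HSV).astype(int);H,S,V=h[...,0],h[...,1],h[...,2]
box=np.zeros(im.shape[:2],bool);box[205:330,220:340]=1
blobs(c,box&((H<5)|(H>172))&(S>120)&(V>80))
print("orange");blobs(c,box&(H>=5)&(H<25)&(S>120)&(V>80))
d=[]
for v in range(270,285):
  for u in range(290,310): d.append(world(c,u,v,c["range_z"][v,u])[2])
print("panel z",np.median(d)); 
print(bot.read_state()["wrist_force"])
E
```

```text
pos [0.5643 0.2082 0.0987] yaw 102.39 tilt [ 3.0e-04  4.6e-03 -1.0e+00] F [-6.4  1.3 15.6] w 0.107 t 7.65 q [ 0.31  0.24  1.89 -0.    1.   -1.47]
[-0.0005, -0.0007, -0.0053] -0.0002
17 px [300.8 249.7] mean [0.5237 0.199  0.0884] med [0.5232 0.199  0.0887] zmax 0.09 ang -166.1
17 px [254.8 260.7] mean [0.6052 0.2171 0.0889] med [0.6048 0.2176 0.0886] zmax 0.0902 ang -162.2
orange
76 px [268.9 252.3] mean [0.5797 0.2123 0.1049] med [0.5799 0.2144 0.106 ] zmax 0.123 ang 98.2
15 px [287.7 252.5] mean [0.5478 0.2199 0.1117] med [0.5485 0.2096 0.0978] zmax 0.1863 ang 88.7
71 px [228.  257.9] mean [0.6555 0.1843 0.0551] med [0.656  0.1788 0.049 ] zmax 0.8633 ang 98.5
67 px [240.2 303. ] mean [0.6347 0.2754 0.0469] med [0.633  0.2769 0.0485] zmax 0.054 ang 130.2
panel z 0.08880038923317873
[-6.33252529  1.08757105 17.22974051]
```

View pics/scene6c.png

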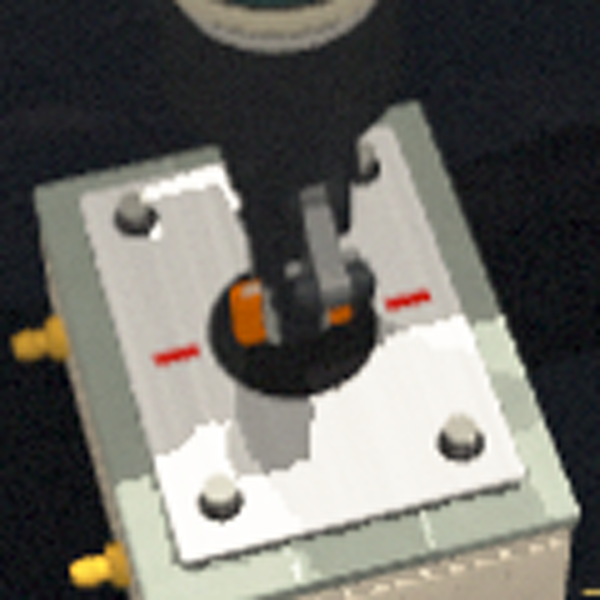

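View pics/scene6.png

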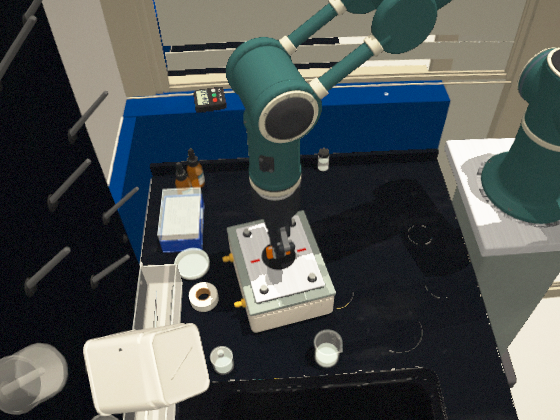

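The panel is down at z ≈ 89 mm with pin heads proud, at about 16 N. The beaker (328,348), vial (323,158) and the rest are where they were, though the stopper (267,170) is hidden behind the arm. I'll hold briefly, check again, then hand in.

{"method": "arm_command", "body": {"rows": [{"xyz":[0,0,0.0002],"delta_rot":[0,0,0],"gripper":0.0},{"xyz":[0,0,0],"delta_rot":[0,0,0],"gripper":0.0},{"xyz":[0,0,0],"delta_rot":[0,0,0],"gripper":0.0},{"xyz":[0,0,0],"delta_rot":[0,0,0],"gripper":0.0},{"xyz":[0,0,0],"delta_rot":[0,0,0],"gripper":0.0}]}}

```text
time: 8.2
tool_pos: [0.5643, 0.2082, 0.0986]
tcp_rot: [1.967, 2.446, 0.006]
wrist_force: [-6.6, 0.3, 16.8]
width: 0.104
```

```bash
python3 -c "
from workcell import bot
s=bot.read_state();print(s['wrist_force'],s['tool_pos'],s['time'])
assert 12<s['wrist_force'][2]<24
print(bot.finish_job())"
```

```text
[-6.63228384  0.295383   16.82569592] [0.56430442 0.20821077 0.09862777] 8.2
the job is handed in; nothing more can be done
None
```

I gripped the wing at 28 N a finger and turned it about 89° counter-clockwise until it lay along the red marks. I then pressed the panel down through the wing and handed the job in at 8.2 s, still holding it down.

**Panel:** its top measured z ≈ 88.8 mm, against 90 mm at home, so it is on the seal and squeezing it about 1 mm. The push was steady at about 17 N.

**Wing:** the jaws ended at 102.4°, which matches the panel's yaw of 12.4° plus 90°. The camera and the panel sinking past the 1 to 2 mm stop both agree that the key dropped into the slot.

**Other checks:**
- A sideways force of about 6.6 N remained at the wrist, which I did not fully remove.
- The beaker and vial looked unmoved in the last picture. The stopper was hidden behind the arm, so I could not confirm it by sight, but the arm stayed high and clear of it.
- One move call was refused because I left out the rotation values; nothing moved, and I sent it again.

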